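Tip the rinsed plaster bowl over into the drip tray

ROBOT

A 7-joint arm with a two-finger parallel gripper is mounted at the origin on the work surface. World frame = base frame: x ahead of the robot, y to its left, z up, the work surface at z = 0. Lengths are in m, angles in degrees, forces in N, time in s.
With the tool pointing down it reaches from about 0.425 to 0.95 m from the base axis. Payload 4.7 kg.
Tool frame: the origin (TCP) lies where the fingers leave the gripper's body, on its centre line; the fingertips stand 73 mm ahead of it and the grasp point (between the pads) lies 54 mm ahead of it; z points along the fingers, y is the line along which they close (so a half turn about z gives the same grasp; the last joint's range is limited). The gripper opens to 85 mm and grips with 20 to 120 N. Pads are 22 mm wide; open, the fingers measure 114 mm over their backs; the gripper's body (76 mm by 85 mm) begins 54 mm behind the grasp point. The pads swing forward as they close: fully open they stand 13 mm farther back than shut.
Start: joints at [74.433, 26.849, -2.785, 87.806, 1.381, 65.374, -4.715], TCP at [0.162, -0.655, 0.304] pointing down, gripper open.
Joint ranges: [-148.3, 148.3], [-19.14, 114.17], [-79.39, 73.82], [5.75, 140.21], [-59.74, 239.74], [12.07, 113.84], [-152.46, 152.46]. Speed limits (degrees/s): [147.25, 147.25, 180, 180, 180, 180, 180].

INTERFACE

Orientations are given as [roll, pitch, yaw] about the fixed x, y, z axes, in that order (R = Rz(yaw) Ry(pitch) Rx(roll)).
In Python, from workcell import ctrl gives the robot as it stands. The module is installed in compiled form; this text tells all that it offers.
- The arm moves only by the tool send_rows, never from a script. Its arguments are lists of equal length, an entry for each row: "xyz": the shift along the tool's x, y, z in mm, a list of three; "turn": the turn about the tool's z in rad; "claw": the closure, from -1 (fully open) to 1 (shut). In form: {"xyz": [[tx, ty, tz], ...], "turn": [turn, ...], "claw": [claw, ...]}. A call has 1 to 20 rows; each row is the pose to reach, as a shift and turn from the pose commanded when the call began, along the tool's axes at that moment; what a row does not reach only later rows make up. A row lasts 1/12 s, in which the tool goes at most 41.7 mm and 7.16 degrees, less where a joint would pass 70% of its speed; a pose out of reach is approached as far as the arm can. A call with a gripper value outside its range is refused whole. The fingers move at their own pace and stop on an object; "grip_force" is the grip in N (left out, the last holds). Time passes only in rows, so rows that repeat a pose let the fingers close. It gives the time, the measured TCP pose, the force, the opening and the grip force at its end, in the units of the state.
- ctrl.get_obs(): the state, without advancing time (a new reading comes with each control period).
- ctrl.capture(name): name is "scene" or "top"; returns a dict with "img" (480x640x3 uint8, red, green, blue), "fx", "fy", "cx", "cy" (pixels), "D" ([k1, k2, p1, p2, k3] as OpenCV has them; the pictures are not rectified), "cam_to_world" (4x4, takes a point from camera to world coordinates). Camera axes: x right, y up, looking along -z (the intrinsics and any distortion apply to the point x, -y, -z); pixel columns grow to the right and rows downward; lengths in m; the calibration is good to about 2 mm. A picture is of the moment at which its call begins. There is no depth.
- ctrl.close_job(): hands the job in; it is judged then, once.
Trained networks look in the newest picture that a camera, given by its name, has taken for a name from the list of things; names that differ only in an ending like _2 or _b are one class to them, and where a whole thing is asked for, a point or a joint stands for the part that bears it (a point fixed in the world has none). Each returns a list of dicts, best first, with "confidence" (0 to 1); they miss things now and then, are a little off and sometimes report something else, mostly with a low value. They report only what shows in the picture. A call takes as long as a camera call. They do not tell look-alikes from the thing itself.
- ctrl.search_frame(camera, label): "at" ([column, row] in pixels, amid what is visible of it).
- ctrl.cut_out(camera, label): "mask" (480x640 bool, what is visible of it) and "at" ([column, row] in pixels, amid what is visible of it).
The state is a dict: "t": time; "q": joint angles; "dq": joint speeds; "tau": joint torques, N m; "tcp_pos": TCP position; "ee_rot": TCP orientation; "contact_force": force on the tool from outside, world axes, zero at the start; "moment": the same for the moment, N m; "opening": finger opening in m; "gripper_force": force on a finger pad.
Only numpy, scipy, OpenCV 4.12 (cv2) and the standard library are available. Lean on these libraries where they do the work, as an engineer would, in place of code of your own. Each camera call takes 0.05 s, during which the arm holds its last target. There are 200 camera calls.

TASK

The green plaster bowl has been rinsed: tip it over the edge of the black drip tray, without lifting it high, so that it rolls over its rim and ends mouth down, flat on the tray floor, to drain. The scrubbing brush lies where the bowl must go, so move it aside, keeping it in the tray. Leave the mug, the tub of wall plugs and the flat tin where they stand.

Things in the scene. Friction and masses are not known exactly. Their poses are not given: they have to be found in the camera images.
- bowl: Green stiff plastic bowl, 0.22 kg, loose, at first mouth up on the bench between tray and case, empty. 70 mm high; conical, outer radius 40 mm at the foot, 56 mm just under the rim; wall 4.5, floor 5 mm thick. Rim: a rolled bead 8 mm thick at radius 60 mm (128 mm over all), its centre 66 mm up; it overhangs the wall and can be hooked from below. Origin: centre of the underside; z from foot to mouth.
- bowl_mid (a point): Point on the bowl's axis 35 mm above its underside, halfway up.
- tray: Black drip tray, fixed to the bench, 340 mm (its x) by 320 mm (its y); rim 18 mm high, 5 mm thick; floor 5 mm above the bench. Origin: centre of its underside. It lies left (+y) or right (-y) of the bench's middle, its x axis within 0.15 rad of world x. The mug stands in one half (towards its +x or -x end), the brush lies in the other.
- mug: Brown mug already draining mouth down in the tray: 82 mm diameter, 85 mm high, handle out to 69 mm from the axis along the body's +y. Origin at the centre of its lower face, the rim on the tray. Must be left alone.
- brush: Block scrubbing brush lying bristles down in the tray, in the half without the mug: 100 mm (its x) by 42 mm (its y) by 38 mm high, 90 g, wooden back 20 to 38 mm above its underside. Origin at the centre of its underside.
- tub: Small white tub of red wall plugs, 54 mm diameter, 58 mm high over the plugs, 0.25 kg, loose, standing in the middle of the bench between tray and case. Origin at the centre of its underside. Must be left alone.
- case: Closed black drill case, fixed, 300 mm (its x) by 240 mm (its y) by 89 mm high, on the side of the bench's middle opposite the tray. Origin at the centre of its underside.
- tin: Flat round tin with a yellow lid, 66 mm diameter, 30 mm high, 0.3 kg, loose, standing between tray and case, nearer to or farther from the robot than the tub (the bowl stands on the tub's other side). Origin at the centre of its underside. Must be left alone.
There are look-alikes about, which are no part of the job. There is more than one size of the brush; the one meant has the size given above.

How it is judged (in metres and radians):
On the way:
1. the bowl is tipped over leaning on the tray: on its side (50 to 110 degrees from upright) while it bears on the tray (angle between bowl's own z axis and vertical between 0.87 and 1.92 rad and contact force between bowl and tray above 0.2 N), for 0.1 s.
At the end, for the whole second after the job is handed in: The bowl lies at rest mouth down, flat (within 4.5 degrees) with its whole rim on the tray floor and inside the tray's edge; the brush lies at rest in the tray; the mug, tub and tin are where they were (angle between bowl's own z axis and vertical above 3.06 rad and z of bowl in the frame of tray below 0.079 m and x of bowl in the frame of tray between -0.105 and 0.105 m and y of bowl in the frame of tray between -0.095 and 0.095 m and x of brush in the frame of tray between -0.155 and 0.155 m and y of brush in the frame of tray between -0.155 and 0.155 m and height (world z) of brush below 0.05 m and linear speed of each of bowl, brush below 0.02 m/s and angular speed of bowl below 0.2 rad/s); the robot touches nothing.
It fails at once if the bowl is lifted high instead of tipped (its middle more than 180 mm above the bench) (height (world z) of bowl_mid above 0.18 m).
It fails at once if the mug is moved by more than 12 mm (distance of mug from where it was at the start of the episode above 0.012 m).
It fails at once if the tub of plugs is moved by more than 12 mm (distance of tub from where it was at the start of the episode above 0.012 m).
It fails at once if the flat tin is moved by more than 12 mm (distance of tin from where it was at the start of the episode above 0.012 m).
It also fails if it takes over 67 s, if anything falls off the work surface, if the arm or the gripper's body presses on something with over 40 N, if the wrist force passes 120 N, or if a joint passes its speed limit or range.

## Working session

There is one attempt and no reset: what is moved stays moved. The work goes in short steps, Python scripts to look and compute and a tool call to move; the robot and the scene stay as the last step left them, time stands still between calls to the robot, and variables do not carry over. Pictures are saved under pics/ and viewed, at most 10 in all, crops included, and the job is handed in when it is done.

Besides the shell and the picture viewer there is one more tool, called after ">>>" in YAML: its name, and indented under it one key for each argument. send_rows: Moves the arm, as the interface text tells. Its arguments: {"type":"object","properties":{"xyz":{"type":"array"},"turn":{"type":"array"},"claw":{"type":"array"},"grip_force":{"type":"number"}},"required":["xyz","turn","claw"]}

```bash
mkdir -p pics; cat > h.py <<'E'
import numpy as np, cv2
from workcell import ctrl
def cap(n,save=None):
    c=ctrl.capture(n)
    if save: cv2.imwrite('pics/'+save,c['img'][:,:,::-1])
    return c
def ray(c,p):
    K=np.array([[c['fx'],0,c['cx']],[0,c['fy'],c['cy']],[0,0,1]]);
    u=cv2.undistortPoints(np.array([[p]],float),K,np.array(c['D'],float))[0,0]
    M=np.array(c['cam_to_world']); return M[:3,3],M[:3,:3]@np.array([u[0],-u[1],-1])
def onz(c,p,z):
    o,d=ray(c,p); return o+d*(z-o[2])/d[2]
def proj(c,P):
    M=np.linalg.inv(np.array(c['cam_to_world'])); q=M[:3,:3]@np.array(P)+M[:3,3]
    K=np.array([[c['fx'],0,c['cx']],[0,c['fy'],c['cy']],[0,0,1]])
    return cv2.projectPoints(np.array([[q[0],-q[1],-q[2]]]),np.zeros(3),np.zeros(3),K,np.array(c['D'],float))[0][0,0]
def tri(c1,p1,c2,p2):
    A=[];b=[]
    for c,p in((c1,p1),(c2,p2)):
        o,d=ray(c,p);d=d/np.linalg.norm(d);P=np.eye(3)-np.outer(d,d);A.append(P);b.append(P@o)
    return np.linalg.lstsq(np.vstack(A),np.hstack(b),rcond=None)[0]
E
python3 - <<'E'
from h import *
np.set_printoptions(precision=3,suppress=True)
C={}
for n in('scene','top'):
    C[n]=cap(n,n+'0.png'); print(n,np.array(C[n]['cam_to_world']),C[n]['fx'])
    for l in('bowl','tray','mug','brush','tub','case','tin'):
        for r in ctrl.search_frame(n,l)[:3]: print(l,np.round(r['at']),round(r['confidence'],2),onz(C[n],r['at'],0.03))
o=ctrl.get_obs();print(o['tcp_pos'],o['ee_rot'],o['t'],o['contact_force'])
E
```

```text
scene [[ 0.468 -0.647  0.602  1.062]
 [ 0.884  0.335 -0.326 -0.463]
 [ 0.009  0.685  0.729  0.804]
 [ 0.     0.     0.     1.   ]] 452.8383270976723
bowl [373. 230.] 0.94 [0.421 0.007 0.03 ]
tray [254. 342.] 0.95 [ 0.581 -0.365  0.03 ]
tray [418. 307.] 0.18 [ 0.662 -0.031  0.03 ]
mug [229. 285.] 0.86 [ 0.422 -0.361  0.03 ]
brush [114. 392.] 0.96 [ 0.561 -0.628  0.03 ]
brush [253. 360.] 0.61 [ 0.618 -0.382  0.03 ]
brush [208. 226.] 0.57 [ 0.225 -0.345  0.03 ]
tub [394. 268.] 0.58 [ 0.548 -0.015  0.03 ]
case [516. 213.] 0.59 [0.539 0.364 0.03 ]
tin [418. 309.] 0.65 [ 0.665 -0.033  0.03 ]
top [[-0.009  0.995 -0.103  0.314]
 [-1.    -0.008  0.011 -0.132]
 [ 0.01   0.104  0.995  1.4  ]
 [ 0.     0.     0.     1.   ]] 479.59257510634274
bowl [272. 241.] 0.92 [ 0.438 -0.001  0.03 ]
bowl [283. 170.] 0.3 [ 0.644 -0.032  0.03 ]
tray [388. 211.] 0.7 [ 0.522 -0.335  0.03 ]
mug [401. 238.] 0.83 [ 0.442 -0.37   0.03 ]
brush [404. 176.] 0.96 [ 0.626 -0.383  0.03 ]
brush [485. 200.] 0.76 [ 0.552 -0.625  0.03 ]
brush [395. 318.] 0.56 [ 0.213 -0.349  0.03 ]
tub [277. 200.] 0.77 [ 0.556 -0.015  0.03 ]
case [148. 208.] 0.63 [0.537 0.364 0.03 ]
tin [283. 170.] 0.8 [ 0.644 -0.03   0.03 ]
[ 0.162 -0.655  0.304] [179.991  -0.002  13.915] 0.8 [0.039 0.217 0.361]
```

View pics/scene0.png

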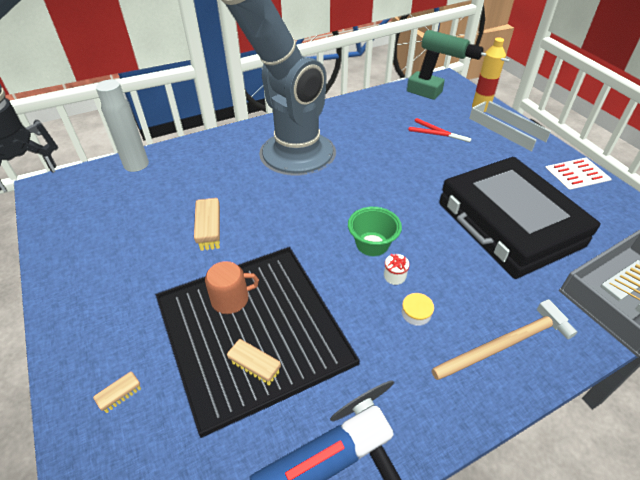

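View pics/top0.png

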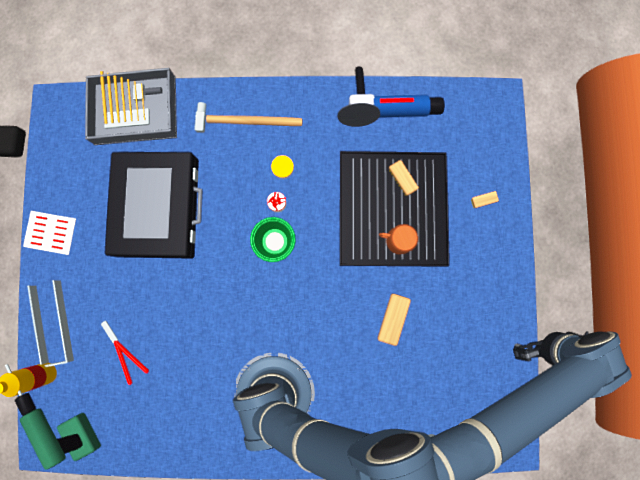

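The top view shows the tray at right (340–448, 152–266) with the mug at (401,238) and the brush at (404,176). The bowl is at (272,241), the tub at (277,200), and the tin at (283,167). The brushes at (485,200) and (395,318) lie outside the tray, so they are look-alikes. Next I fit the geometry from masks in both views.

```bash
cat >> h.py <<'E'
def mask(n,l,near=None):
    R=ctrl.cut_out(n,l)
    if near is not None: R=[r for r in R if np.hypot(*(np.array(r['at'])-near))<25]
    return R[0]['mask'].astype(np.uint8)
def hullw(c,m,z):
    k,_=cv2.findContours(m,0,cv2.CHAIN_APPROX_NONE); k=max(k,key=cv2.contourArea)
    h=cv2.convexHull(k)[:,0]; return np.array([onz(c,p,z)[:2] for p in h])*1000
E
python3 - <<'E'
from h import *
np.set_printoptions(precision=1,suppress=True)
t=cap('top');s=cap('scene')
near={'top':{'brush':(404,176)},'scene':{'brush':(253,360)}}
Z={'tray':.018,'brush':.038,'bowl':.068,'tub':.058,'tin':.03,'mug':.085}
for l in Z:
    at=[]
    for n,c in(('top',t),('scene',s)):
        try: m=mask(n,l,near[n].get(l))
        except Exception as e: print(l,n,'fail');continue
        h=hullw(c,m,Z[l]); r=cv2.minAreaRect(h.astype(np.float32))
        print(l,n,np.array(r[0]),np.array(r[1]),round(r[2],1), 'area',m.sum())
        if l=='tray': print(cv2.boxPoints(r).tolist())
        if l in('bowl','tub','tin'): print('  circ',cv2.minEnclosingCircle(h.astype(np.float32)))
        ys,xs=np.nonzero(m); at.append((xs.mean(),ys.mean()))
    if len(at)==2: print('  tri',tri(t,at[0],s,at[1])*1000)
b=cv2.imread('pics/scene0.png')[240:440,150:380]; a=cv2.imread('pics/top0.png')[130:280,240:460]
cv2.imwrite('pics/c1.png',np.hstack([cv2.resize(b,(400,348)),cv2.resize(a,(400,348))]))
E
```

```text
tray top [ 533.6 -355.2] [323.6 342.7] 89.3 area 11277
[[360.1850280761719, -514.8726196289062], [702.8960571289062, -519.1672973632812], [706.951171875, -195.57183837890625], [364.24017333984375, -191.27716064453125]]
tray scene [ 537.8 -353.8] [321.2 348. ] 89.2 area 19927
[[361.44305419921875, -511.8341064453125], [709.4028930664062, -516.8939819335938], [714.0731811523438, -195.72607421875], [366.11334228515625, -190.66619873046875]]
  tri [ 539.9 -358.8  -31.7]
brush top [ 617.3 -380.4] [101.3  45.1] 30.7 area 497
brush scene [ 621.6 -381. ] [105.6  49.2] 29.9 area 1201
  tri [ 619.5 -381.2   30.4]
bowl top [439.3  -3. ] [123.1 123.3] 89.6 area 1604
  circ ((440.0882263183594, -3.4414401054382324), 64.24726867675781)
bowl scene [447.6 -16.1] [124.5 159.2] 28.2 area 2007
  circ ((454.528564453125, -12.132377624511719), 83.99166870117188)
  tri [440.4  -2.6  51.3]
tub top [546.6 -14.7] [54.1 54.6] 89.5 area 321
  circ ((546.63818359375, -14.64576530456543), 30.768972396850586)
tub scene [571.3 -29.2] [50.7 85.7] 52.5 area 612
  circ ((571.1868896484375, -29.280548095703125), 43.26494598388672)
  tri [551.7 -12.1  27.7]
tin top [655.1 -28. ] [64.5 62.9] 89.5 area 387
  circ ((654.197998046875, -28.49545669555664), 33.828189849853516)
tin scene [663.9 -33.7] [61.5 81.8] 38.7 area 790
  circ ((662.477783203125, -34.56281280517578), 41.17690658569336)
  tri [657.4 -26.8  17. ]
mug top [ 435.4 -362.8] [76.6 91.7] 25.9 area 765
mug scene [ 470.  -372.4] [110.3 121.7] 43.3 area 1869
  tri [ 440.1 -367.1   45.9]
```

>>> send_rows:
  xyz:
    - [40, -12, 0]
    - [80, -25, 10]
    - [120, -37, 20]
    - [160, -49, 30]
    - [200, -62, 40]
    - [240, -74, 50]
    - [280, -86, 60]
    - [320, -99, 70]
    - [360, -111, 80]
    - [400, -123, 90]
    - [440, -136, 100]
    - [480, -148, 105]
    - [508, -157, 105]
    - [508, -157, 105]
    - [508, -157, 105]
  turn: [0, 0, 0, -0.05, -0.1, -0.15, -0.2, -0.25, -0.293, -0.293, -0.293, -0.293, -0.293, -0.293, -0.293]
  claw: [-1, -1, -1, -1, -1, -1, -1, -1, -1, -1, -1, -1, -1, -1, -1]
  grip_force: 40

```text
t: 2.75
tcp_pos: [0.6209, -0.3765, 0.1983]
ee_rot: [-179.9, -0.1, 31.1]
contact_force: [-1.0, 0.0, 0.6]
opening: 0.0854
gripper_force: 0.0
```

>>> send_rows:
  xyz:
    - [0, 0, 35]
    - [0, 0, 70]
    - [0, 0, 100]
    - [0, 0, 111]
    - [0, 0, 111]
    - [0, 0, 111]
    - [0, 0, 111]
    - [0, 0, 111]
    - [0, 0, 111]
    - [0, 0, 111]
    - [0, 0, 111]
  turn: [0, 0, 0, 0, 0, 0, 0, 0, 0, 0, 0]
  claw: [-1, -1, -1, -1, -0.5, 0.2, 1, 1, 1, 1, 1]

```text
t: 3.67
tcp_pos: [0.619, -0.3816, 0.091]
ee_rot: [179.8, -0.1, 30.7]
contact_force: [-1.5, -0.5, 6.7]
opening: 0.0411
gripper_force: 43.2
```

>>> send_rows:
  xyz:
    - [0, 0, -20]
    - [-10, 10, -20]
    - [-27, 30, -20]
    - [-42, 48, -20]
    - [-53, 62, -20]
    - [-53, 62, -20]
    - [-53, 62, -20]
    - [-53, 62, -10]
    - [-53, 62, -3]
    - [-53, 62, -1]
    - [-53, 62, -1]
    - [-53, 62, -1]
    - [-53, 62, -1]
    - [-53, 62, -1]
    - [-53, 62, -30]
    - [-53, 62, -70]
    - [-53, 62, -110]
    - [-53, 62, -110]
  turn: [0, 0.12, 0.24, 0.36, 0.48, 0.536, 0.536, 0.536, 0.536, 0.536, 0.536, 0.536, 0.536, 0.536, 0.536, 0.536, 0.536, 0.536]
  claw: [1, 1, 1, 1, 1, 1, 1, 1, 1, 1, 0, -1, -1, -1, -1, -1, -1, -1]

```text
t: 5.17
tcp_pos: [0.6073, -0.4634, 0.208]
ee_rot: [179.5, -0.8, 0.0]
contact_force: [2.0, -1.3, 2.5]
opening: 0.0851
gripper_force: 0.0
```

```bash
python3 - <<'E'
from h import *
o=ctrl.get_obs();print(o['tcp_pos'],o['ee_rot'],o['contact_force'])
s=cap('scene','s1.png');t=cap('top')
for n,c in(('top',t),('scene',s)):
  for r in ctrl.search_frame(n,'brush')[:3]: print(n,r['at'],r['confidence'],onz(c,r['at'],.035))
E
```

```text
[ 0.60731714 -0.46340587  0.20795149] [ 1.79474795e+02 -7.67008574e-01  3.93515611e-03] [ 2.00036059 -1.32505388  2.46110244]
top [484.6, 200.4] 0.6 [ 0.55045588 -0.62048899  0.035     ]
top [426.8, 179.1] 0.45 [ 0.6140702 -0.4506101  0.035    ]
scene [211.3, 372.2] 0.9 [ 0.60793129 -0.45972681  0.035     ]
scene [113.6, 391.5] 0.66 [ 0.56392503 -0.6280001   0.035     ]
scene [209.3, 225.7] 0.66 [ 0.23015561 -0.34273014  0.035     ]
```

View pics/s1.png

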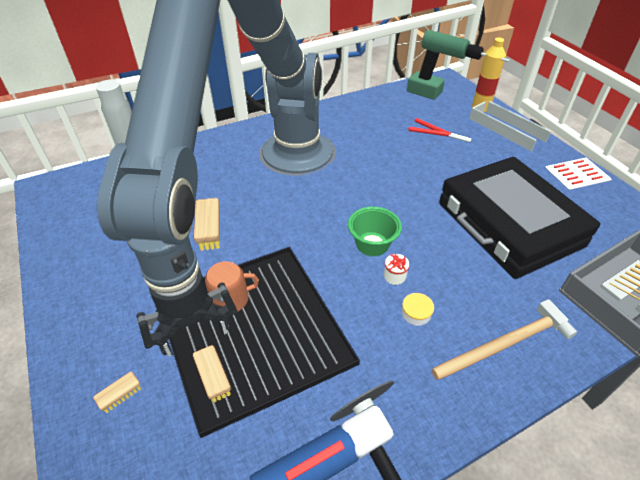

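>>> send_rows:
  xyz:
    - [-13, -37, 0]
    - [-28, -74, 0]
    - [-43, -111, 0]
    - [-58, -148, 0]
    - [-73, -185, 0]
    - [-88, -222, 0]
    - [-103, -259, 0]
    - [-118, -296, 0]
    - [-135, -333, 0]
    - [-152, -370, 0]
    - [-167, -402, 0]
    - [-167, -402, 0]
    - [-167, -402, 0]
  turn: [0, 0, 0, 0, 0, 0, 0, 0, 0, 0, 0, 0, 0]
  claw: [-1, -1, -1, -1, -1, -1, -1, -0.5, -0.3, -0.3, -0.3, -0.3, -0.3]

```text
t: 6.45
tcp_pos: [0.4353, -0.0572, 0.1968]
ee_rot: [-180.0, 0.2, 0.3]
contact_force: [1.2, -0.5, 0.8]
opening: 0.0554
gripper_force: 0.0
```

```bash
python3 - <<'E'
from h import *
o=ctrl.get_obs();print(o['t'],o['tcp_pos'],o['ee_rot'],o['contact_force'],o['opening'])
s=cap('scene','s2.png')
E
```

```text
6.45 [ 0.43528644 -0.05722932  0.19679263] [-1.79979764e+02  1.72450585e-01  2.53938997e-01] [ 1.18823058 -0.53570283  0.82658119] 0.055404418891223856
```

View pics/s2.png

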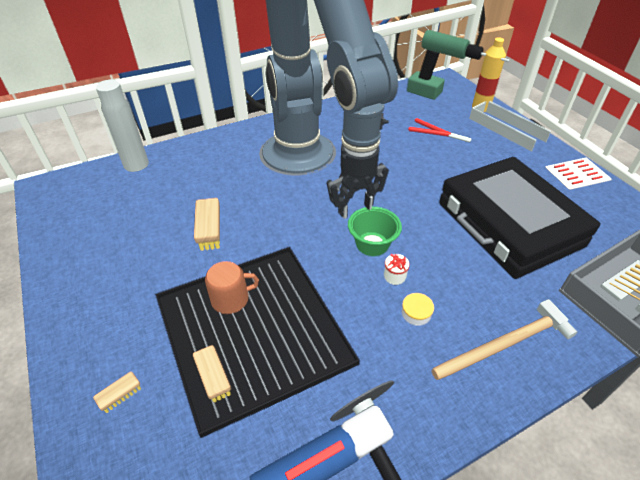

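>>> send_rows:
  xyz:
    - [0, 0, 30]
    - [0, 0, 60]
    - [0, 0, 85]
    - [0, 0, 94]
    - [0, 0, 94]
    - [0, 0, 94]
    - [0, 0, 94]
    - [0, 0, 94]
    - [0, 0, 94]
    - [0, 0, 94]
  turn: [0, 0, 0, 0, 0, 0, 0, 0, 0, 0]
  claw: [-0.3, -0.3, -0.3, -0.3, -0.3, 0.2, 1, 1, 1, 1]
  grip_force: 40

```text
t: 7.33
tcp_pos: [0.4383, -0.0589, 0.1061]
ee_rot: [-180.0, -0.2, -0.0]
contact_force: [-0.9, 0.2, 11.6]
opening: 0.0185
gripper_force: 37.9
```

>>> send_rows:
  xyz:
    - [0, 0, -20]
    - [0, 0, -40]
    - [0, 25, -40]
    - [0, 50, -40]
    - [0, 80, -40]
    - [0, 110, -40]
    - [20, 143, -40]
    - [50, 143, -40]
    - [80, 143, -40]
    - [110, 143, -40]
    - [140, 143, -40]
    - [167, 143, -40]
    - [167, 143, -40]
    - [167, 143, -40]
  turn: [0, 0, 0, 0, 0, 0, 0, 0, 0, 0, 0, 0, 0, 0]
  claw: [1, 1, 1, 1, 1, 1, 1, 1, 1, 1, 1, 1, 1, 1]

```text
t: 8.5
tcp_pos: [0.6049, -0.2015, 0.1444]
ee_rot: [180.0, -0.1, 0.1]
contact_force: [-0.7, 0.5, -2.6]
opening: 0.0097
gripper_force: 42.0
```

```bash
python3 - <<'E'
from h import *
np.set_printoptions(precision=3,suppress=True)
o=ctrl.get_obs();print(o['t'],o['tcp_pos'],o['ee_rot'],o['contact_force'],o['opening'])
s=cap('scene','s3.png');t=cap('top')
m=mask('top','bowl');print(cv2.minEnclosingCircle(hullw(t,m,.108).astype(np.float32)))
E
```

```text
8.5 [ 0.605 -0.202  0.144] [179.996  -0.066   0.069] [-0.742  0.463 -2.644] 0.009744907944895147
((597.0858154296875, -142.45584106445312), 60.72569274902344)
```

View pics/s3.png

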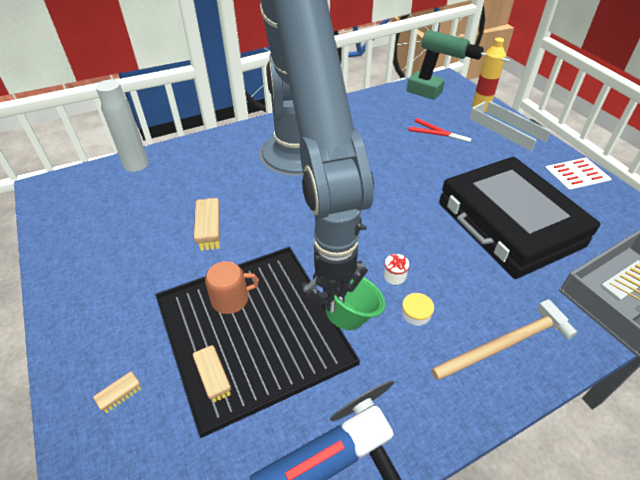

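>>> send_rows:
  xyz:
    - [0, 0, 10]
    - [0, 0, 20]
    - [0, 0, 28]
    - [0, 0, 34]
    - [0, 0, 38]
    - [0, 0, 38]
    - [0, 0, 38]
    - [0, 0, 38]
    - [0, 0, 38]
    - [0, 0, 38]
  turn: [0, 0, 0, 0, 0, 0, 0, 0, 0, 0]
  claw: [1, 1, 1, 1, 1, 1, 0.3, 0, -0.2, -0.2]
  grip_force: 30

```text
t: 9.48
tcp_pos: [0.6031, -0.2015, 0.1053]
ee_rot: [-180.0, 0.1, 0.0]
contact_force: [0.4, 0.1, 0.5]
opening: 0.0509
gripper_force: 0.0
```

>>> send_rows:
  xyz:
    - [0, 0, -30]
    - [0, 0, -65]
    - [0, 0, -100]
    - [0, 0, -110]
    - [0, 0, -110]
  turn: [0, 0, 0, 0, 0]
  claw: [-0.2, -0.2, -0.2, 0.2, 0.2]

```text
t: 9.9
tcp_pos: [0.6054, -0.202, 0.2192]
ee_rot: [179.9, -0.4, 0.0]
contact_force: [1.0, 0.4, -0.4]
opening: 0.0344
gripper_force: 0.0
```

```bash
python3 - <<'E'
from h import *
np.set_printoptions(precision=3,suppress=True)
o=ctrl.get_obs();print(o['t'],o['tcp_pos'],o['ee_rot'],o['contact_force'],o['opening'])
s=cap('scene','s4.png');t=cap('top','t4.png')
for z in(.068,): print(cv2.minEnclosingCircle(hullw(t,mask('top','bowl'),z).astype(np.float32)),cv2.minAreaRect(hullw(s,mask('scene','bowl'),z).astype(np.float32)))
for l in('mug','tub','tin'):
  for r in ctrl.search_frame('scene',l)[:1]: print(l,onz(s,r['at'],.03))
E
```

```text
9.9 [ 0.605 -0.202  0.219] [179.91   -0.357   0.018] [ 0.954  0.351 -0.41 ] 0.03437480340374318
((608.7581787109375, -130.020263671875), 55.16010665893555) ((612.6590576171875, -158.02719116210938), (116.43589782714844, 141.11376953125), 66.78998565673828)
tub [ 0.55  -0.014  0.03 ]
tin [ 0.663 -0.034  0.03 ]
```

View pics/s4.png

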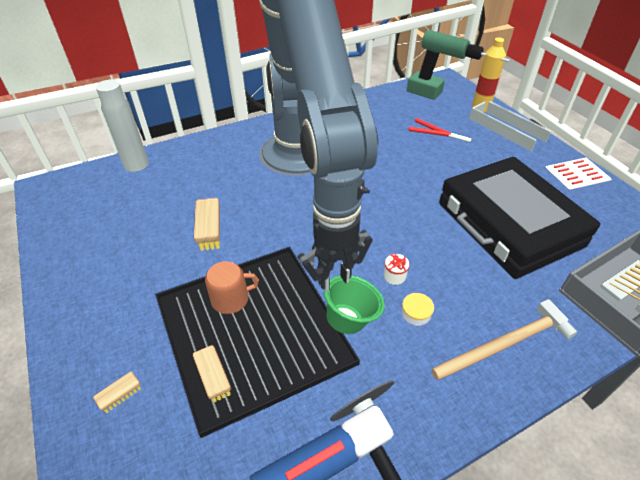

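```bash
python3 - <<'E'
from h import *
o=ctrl.get_obs();print(np.round(o['q'],1))
E
```

```text
[ 19.1  28.3  -6.1  98.3   3.6  53.7 -78.4]
```

>>> send_rows:
  xyz:
    - [0, -30, 0]
    - [0, -65, 0]
    - [0, -100, 0]
    - [0, -140, 0]
    - [0, -140, 0]
    - [0, -140, 0]
    - [0, -140, 0]
    - [0, -140, 0]
  turn: [0.1, 0.2, 0.3, 0.4, 0.5, 0.6, 0.7, 0.8]
  claw: [0.2, 0.2, 0.2, 0.2, 0.4, 0.4, 0.4, 0.4]

```text
t: 10.92
tcp_pos: [0.6035, -0.0616, 0.215]
ee_rot: [179.9, 0.1, -46.1]
contact_force: [1.2, -0.5, -0.4]
opening: 0.0254
gripper_force: 0.0
```

```bash
python3 - <<'E'
from h import *
o=ctrl.get_obs();print(np.round(o['q'],1),o['tcp_pos'],o['ee_rot'],o['opening'])
E
```

```text
[  -0.4   25.5    3.   102.9   -1.6   51.7 -132.8] [ 0.60350898 -0.0615712   0.21496863] [ 1.79928608e+02  5.90023603e-02 -4.60817793e+01] 0.0254066412962534
```

>>> send_rows:
  xyz:
    - [0, 0, 0]
    - [0, 0, 0]
    - [0, 0, 0]
    - [0, 0, 0]
    - [0, 0, 0]
    - [0, 0, 0]
    - [0, 0, 0]
    - [0, 0, 0]
    - [0, 0, 0]
    - [0, 0, 0]
    - [0, 0, 0]
    - [0, 0, 0]
    - [0, 0, 0]
    - [0, 0, 0]
    - [0, 0, 0]
    - [0, 0, 0]
    - [0, 0, 0]
    - [0, 0, 0]
    - [0, 0, 0]
    - [0, 0, 0]
  turn: [-0.12, -0.24, -0.36, -0.48, -0.6, -0.72, -0.84, -0.96, -1.08, -1.2, -1.32, -1.44, -1.56, -1.68, -1.8, -1.92, -2.04, -2.16, -2.28, -2.374]
  claw: [0.4, 0.4, 0.4, 0.4, 0.4, 0.4, 0.4, 0.4, 0.4, 0.4, 0.4, 0.4, 0.4, 0.4, 0.4, 0.4, 0.4, 0.4, 0.4, 0.4]

```text
t: 12.58
tcp_pos: [0.6035, -0.0622, 0.2149]
ee_rot: [-179.9, -0.0, 90.5]
contact_force: [-0.0, 0.5, -0.7]
opening: 0.0258
gripper_force: 0.0
```

```bash
python3 - <<'E'
from h import *
np.set_printoptions(precision=3,suppress=True)
o=ctrl.get_obs();print(o['t'],o['tcp_pos'],o['ee_rot'],o['q'],o['opening'])
s=cap('scene','s5.png');t=cap('top','t5.png')
for n,c in(('top',t),('scene',s)):
  h=hullw(c,mask(n,'bowl'),.066);print(n,h.min(0),h.max(0))
a=cv2.imread('pics/s5.png')[220:370,270:470]; b=cv2.imread('pics/t5.png')[120:240,260:420]
cv2.imwrite('pics/c5.png',np.hstack([cv2.resize(a,(400,300)),cv2.resize(b,(400,300))]))
E
```

```text
12.5833 [ 0.604 -0.062  0.215] [-179.913   -0.023   90.482] [ 23.033  28.508 -28.622 101.405  16.316  54.315 -11.815] 0.02577999437618934
top [ 545.406 -218.173] [ 669.871 -113.192]
scene [ 534.287 -225.258] [673.771 -98.619]
```

View pics/c5.png

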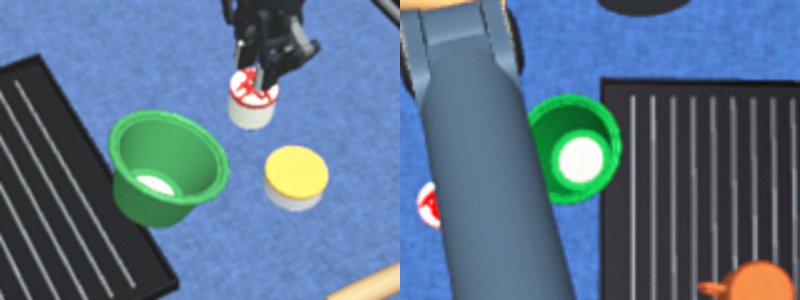

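>>> send_rows:
  xyz:
    - [-35, 0, 0]
    - [-70, 0, 0]
    - [-98, 0, 0]
    - [-98, 0, 0]
    - [-98, 0, 0]
    - [-98, 0, 35]
    - [-98, 0, 70]
    - [-98, 0, 100]
    - [-98, 0, 109]
    - [-98, 0, 109]
    - [-90, 0, 109]
    - [-80, 0, 109]
    - [-72, 0, 109]
    - [-65, 0, 109]
    - [-60, 0, 109]
    - [-55, 0, 109]
    - [-50, 0, 109]
    - [-50, 0, 109]
  turn: [0, 0, 0, 0, 0, 0, 0, 0, 0, 0, 0, 0, 0, 0, 0, 0, 0, 0]
  claw: [1, 1, 1, 1, 1, 1, 1, 1, 1, 1, 1, 1, 1, 1, 1, 1, 1, 1]

```text
t: 14.28
tcp_pos: [0.6041, -0.1107, 0.1072]
ee_rot: [180.0, -0.0, 90.2]
contact_force: [-0.5, -0.8, 1.6]
opening: -0.0001
gripper_force: 0.8
```

```bash
python3 - <<'E'
from h import *
np.set_printoptions(precision=3,suppress=True)
o=ctrl.get_obs();print(o['t'],o['tcp_pos'],o['ee_rot'],o['contact_force'],o['opening'])
s=cap('scene','s6.png');t=cap('top','t6.png')
for n,c in(('top',t),('scene',s)):
  h=hullw(c,mask(n,'bowl'),.066);print(n,h.min(0),h.max(0))
a=cv2.imread('pics/s6.png')[220:370,270:470]; b=cv2.imread('pics/t6.png')[120:240,260:420]
cv2.imwrite('pics/c6.png',np.hstack([cv2.resize(a,(400,300)),cv2.resize(b,(400,300))]))
E
```

```text
14.2833 [ 0.604 -0.111  0.107] [179.976  -0.033  90.242] [-0.483 -0.772  1.601] -0.00014135559309153852
top [ 591.143 -195.389] [ 655.084 -172.971]
scene [ 533.446 -205.923] [670.151 -87.094]
```

View pics/c6.png

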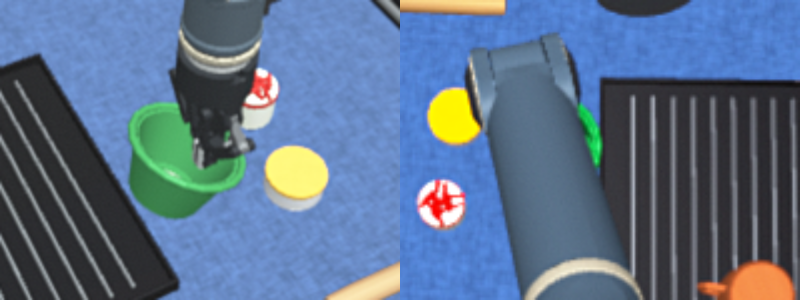

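>>> send_rows:
  xyz:
    - [-25, 0, 0]
    - [-45, 0, 0]
    - [-53, 0, 0]
    - [-58, 0, 0]
    - [-61, 0, 0]
    - [-61, 0, 0]
    - [-45, 0, 0]
    - [-45, 0, -40]
    - [-45, 0, -80]
    - [-20, 0, -90]
    - [15, 0, -90]
    - [45, 0, -90]
    - [56, -2, -90]
    - [56, -2, -90]
    - [56, -2, -90]
    - [56, -2, -60]
    - [56, -2, -30]
    - [56, -2, -16]
    - [56, -2, -16]
  turn: [0, 0, 0, 0, 0, 0, 0, 0, 0, 0, 0, 0, 0, 0, 0, 0, 0, 0, 0]
  claw: [1, 1, 1, 1, 1, 1, 1, 1, 1, 1, 1, 1, 1, 1, 1, 1, 1, 1, 1]

```text
t: 16.07
tcp_pos: [0.5995, -0.0581, 0.1191]
ee_rot: [-179.6, 0.0, 90.0]
contact_force: [0.0, 0.8, 0.4]
opening: 0.0003
gripper_force: 0.0
```

```bash
python3 - <<'E'
from h import *
np.set_printoptions(precision=3,suppress=True)
o=ctrl.get_obs();print(o['t'],o['tcp_pos'],o['ee_rot'],o['contact_force'],o['opening'])
s=cap('scene','s7.png');t=cap('top','t7.png')
for n,c in(('top',t),('scene',s)):
  h=hullw(c,mask(n,'bowl'),.066);print(n,h.min(0),h.max(0))
a=cv2.imread('pics/s7.png')[220:370,270:470]; b=cv2.imread('pics/t7.png')[120:240,260:420]
cv2.imwrite('pics/c7.png',np.hstack([cv2.resize(a,(400,300)),cv2.resize(b,(400,300))]))
E
```

```text
16.0667 [ 0.599 -0.058  0.119] [-179.557    0.037   90.046] [0.049 0.847 0.362] 0.00031819701562744816
top [ 548.284 -206.713] [ 667.055 -107.507]
scene [ 533.902 -213.836] [674.342 -84.831]
```

View pics/c7.png

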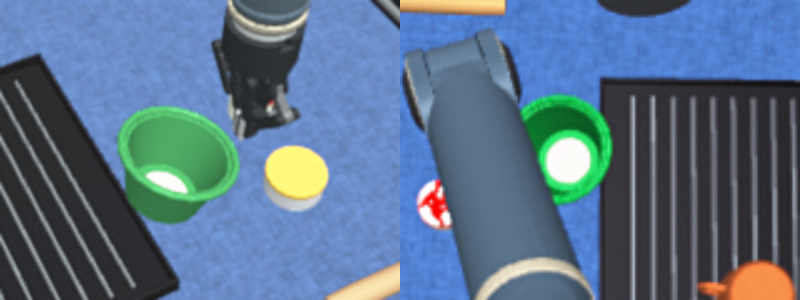

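>>> send_rows:
  xyz:
    - [0, 6, -8]
    - [-12, 7, -8]
    - [-20, 7, -8]
    - [-24, 7, -10]
    - [-29, 7, -20]
    - [-32, 7, -27]
    - [-36, 7, -33]
    - [-40, 7, -38]
    - [-45, 7, -43]
    - [-50, 7, -49]
    - [-55, 7, -53]
    - [-60, 7, -58]
    - [-66, 7, -62]
    - [-72, 7, -66]
    - [-79, 7, -69]
    - [-79, 7, -69]
  turn: [0, 0, 0, 0, 0, 0, 0, 0, 0, 0, 0, 0, 0, 0, 0, 0]
  claw: [1, 1, 1, 1, 1, 1, 1, 1, 1, 1, 1, 1, 1, 1, 1, 1]

```text
t: 17.6
tcp_pos: [0.6093, -0.1374, 0.1925]
ee_rot: [179.9, 0.1, 90.0]
contact_force: [0.5, 0.2, 0.3]
opening: 0.0001
gripper_force: 0.0
```

```bash
cat >> h.py <<'E'
from scipy.optimize import minimize
def bowlfit(c,m,x0):
    # silhouette fit; x0=[x,y,z of underside centre (m), tilt towards -y (rad)]
    a=np.linspace(0,2*np.pi,48,endpoint=False)
    P=np.vstack([np.c_[r*np.cos(a),r*np.sin(a),0*a+z] for r,z in((.04,0),(.056,.062),(.064,.066),(.060,.070))])
    K=np.array([[c['fx'],0,c['cx']],[0,c['fy'],c['cy']],[0,0,1]]);M=np.linalg.inv(np.array(c['cam_to_world']))
    def im(p):
        R=cv2.Rodrigues(np.array([p[3],0,0]))[0]; W=P@R.T+np.array(p[:3])
        q=W@M[:3,:3].T+M[:3,3]; q=q*[1,-1,-1]
        u=cv2.projectPoints(q,np.zeros(3),np.zeros(3),K,np.array(c['D'],float))[0][:,0]
        o=np.zeros((480,640),np.uint8); cv2.fillConvexPoly(o,cv2.convexHull(np.round(u*16).astype(np.int32)),1,shift=4); return o
    k,_=cv2.findContours(m,0,2);hm=np.zeros_like(m);cv2.fillConvexPoly(hm,cv2.convexHull(np.vstack(k)),1)
    f=lambda p:int((im(p)!=hm).sum())
    best=min((minimize(f,[x0[0],x0[1],x0[2],t],method='Nelder-Mead',options=dict(initial_simplex=np.array([[x0[0],x0[1],x0[2],t]]+[[x0[0]+d[0],x0[1]+d[1],x0[2]+d[2],t+d[3]] for d in .02*np.diag([1,1,1,10])]),maxiter=250)) for t in x0[3]),key=lambda r:r.fun)
    return best.x,best.fun,hm.sum()
E
cat > look.py <<'E'
from h import *
import sys
np.set_printoptions(precision=3,suppress=True)
o=ctrl.get_obs();print(o['t'],o['tcp_pos'],o['ee_rot'],o['contact_force'])
c=cap('scene',sys.argv[1])
m=mask('scene','bowl'); x,f,n=bowlfit(c,m,[float(v) for v in sys.argv[2:5]]+[np.radians([10,40,70,90,115,150])])
print('bowl',x[:3],'tilt',np.degrees(x[3]),f,n)
E
python3 look.py s8.png .606 -.13 .03
```

```text
17.6 [ 0.609 -0.137  0.193] [179.944   0.084  90.022] [0.535 0.24  0.302]
bowl [ 0.596 -0.107  0.02 ] tilt 59.888031964235715 202.0 2748
```

```bash
python3 - <<'E'
from h import *
np.set_printoptions(precision=3,suppress=True)
for n in('scene','top'):
  c=cap(n); m=mask(n,'bowl'); ys,xs=np.nonzero(m); print(n,xs.min(),xs.max(),ys.min(),ys.max(),m.sum())
  for t in (0,30,45,60,75):
    x,f,k=bowlfit(c,m,[.606,-.14,.02,[np.radians(t)]]); print(t,x[:3],np.degrees(x[3]),f,k)
  img=c['img'].astype(int); g=(img[:,:,1]>img[:,:,0]+40)&(img[:,:,1]>img[:,:,2]+20)
  r=img[160:310,280:420] if n=='scene' else img[100:240,260:420]
  G=g.astype(np.uint8); G[:140]=0 if n=='scene' else G[:140]
  # ascii of bowl brightness
  y0,x0=ys.min()-2,xs.min()-2
  for y in range(y0,ys.max()+4,5): print(''.join('%d'%(img[y,x,1]//26) if g[y,x] else ('#' if img[y,x].max()<70 else ('w' if img[y,x].min()>150 else '.')) for x in range(x0,xs.max()+4,3)))
E
```

```text
scene 325 386 274 331 2651
0 [ 0.599 -0.164  0.001] -14.843850066196095 66.0 2782
30 [ 0.609 -0.129  0.016] 29.24440209945475 443.0 2782
45 [ 0.594 -0.105  0.012] 57.554253330046826 233.0 2782
60 [ 0.595 -0.106  0.011] 53.93526653213061 235.0 2782
75 [ 0.603 -0.112  0.032] 63.265141288619006 230.0 2782
..............#####....
....886777777..###...ww
..76756666666.##6.....w
.676556666666666678....
.6745666666666666677...
..8556666666666665577..
#.68666666666666555566.
#..487www887665555467..
##344588wwww765554777..
##.4444468987777787....
###4444444444444.......
#####444444444.........
#######................Traceback (most recent call last):
  File "<stdin>", line 4, in <module>
  File "h.py", line 25, in mask
    return R[0]['mask'].astype(np.uint8)
           ~^^^
IndexError: list index out of range
```

>>> send_rows:
  xyz:
    - [-23, -5, 0]
    - [-23, -5, 0]
    - [-23, -5, 35]
    - [-23, -5, 65]
    - [-23, -5, 83]
    - [-23, -5, 87]
    - [-15, -5, 87]
    - [-5, -5, 87]
    - [3, -5, 87]
    - [10, -5, 87]
    - [15, -5, 87]
    - [20, -5, 87]
    - [25, -5, 87]
    - [28, -5, 87]
    - [28, -5, 87]
    - [10, -3, 87]
    - [-15, -3, 87]
  turn: [0, 0, 0, 0, 0, 0, 0, 0, 0, 0, 0, 0, 0, 0, 0, 0, 0]
  claw: [1, 1, 1, 1, 1, 1, 1, 1, 1, 1, 1, 1, 1, 1, 1, 1, 1]

```text
t: 19.32
tcp_pos: [0.6068, -0.1466, 0.1052]
ee_rot: [180.0, -0.2, 90.5]
contact_force: [0.1, -0.5, 0.9]
opening: -0.0
gripper_force: 0.0
```

```bash
sed -i 's/\[10,40,70,90,115,150\]/[float(v) for v in sys.argv[5].split(",")]/' look.py; python3 look.py s9.png .606 -.14 .001 0,-10,10
```

```text
19.3167 [ 0.607 -0.147  0.105] [179.954  -0.156  90.492] [ 0.088 -0.458  0.893]
bowl [ 0.59  -0.139 -0.026] tilt 2.2192987593974762 151.0 2673
```

>>> send_rows:
  xyz:
    - [-15, 0, 0]
    - [-21, 0, 0]
    - [-25, 0, 0]
    - [-27, 0, 0]
    - [-27, 0, 0]
    - [-5, 0, 0]
    - [0, 0, -40]
    - [0, 0, -80]
    - [30, -2, -90]
    - [65, -2, -90]
    - [91, -2, -90]
    - [91, -2, -90]
    - [91, -2, -60]
    - [91, -2, -30]
    - [91, -2, -14]
    - [91, -2, -12]
    - [91, -2, -12]
  turn: [0, 0, 0, 0, 0, 0, 0, 0, 0, 0, 0, 0, 0, 0, 0, 0, 0]
  claw: [1, 1, 1, 1, 1, 1, 1, 1, 1, 1, 1, 1, 1, 1, 1, 1, 1]

```text
t: 20.83
tcp_pos: [0.6033, -0.0584, 0.1161]
ee_rot: [-179.9, -0.0, 90.2]
contact_force: [-0.9, -0.4, 0.3]
opening: -0.0002
gripper_force: 0.0
```

```bash
python3 look.py s10.png .606 -.145 .001 0,-10,10
```

```text
20.8333 [ 0.603 -0.058  0.116] [-179.875   -0.032   90.236] [-0.882 -0.42   0.338]
bowl [ 0.6   -0.148 -0.005] tilt 0.5306392364226871 55.0 2805
```

>>> send_rows:
  xyz:
    - [-10, 0, -3]
    - [-16, 0, -3]
    - [-21, 0, -3]
    - [-26, 0, -4]
    - [-31, 0, -7]
    - [-34, 0, -12]
    - [-37, 0, -18]
    - [-41, 0, -25]
    - [-45, 0, -32]
    - [-49, 0, -37]
    - [-53, 0, -42]
    - [-58, 0, -47]
    - [-58, 0, -47]
  turn: [0, 0, 0, 0, 0, 0, 0, 0, 0, 0, 0, 0, 0]
  claw: [1, 1, 1, 1, 1, 1, 1, 1, 1, 1, 1, 1, 1]

```text
t: 22.02
tcp_pos: [0.6043, -0.1196, 0.1651]
ee_rot: [179.9, 0.1, 90.0]
contact_force: [-0.2, -0.2, 0.8]
opening: 0.0
gripper_force: 0.7
```

```bash
python3 look.py s11.png .602 -.13 .01 0,20,40
```

```text
22.0167 [ 0.604 -0.12   0.165] [179.896   0.111  89.997] [-0.248 -0.156  0.835]
bowl [ 0.596 -0.143  0.015] tilt 34.23825978704177 88.0 2913
```

>>> send_rows:
  xyz:
    - [-7, 0, -6]
    - [-14, 0, -11]
    - [-21, 0, -16]
    - [-27, 0, -19]
    - [-33, 0, -21]
    - [-39, 0, -23]
    - [-46, 0, -25]
    - [-52, 0, -26]
    - [-58, 0, -27]
    - [-65, 0, -27]
    - [-72, 0, -27]
    - [-78, 0, -27]
    - [-84, 0, -27]
    - [-84, 0, -27]
  turn: [0, 0, 0, 0, 0, 0, 0, 0, 0, 0, 0, 0, 0, 0]
  claw: [1, 1, 1, 1, 1, 1, 1, 1, 1, 1, 1, 1, 1, 1]

```text
t: 23.28
tcp_pos: [0.6041, -0.2034, 0.191]
ee_rot: [180.0, 0.1, 90.0]
contact_force: [-1.0, -1.7, 5.2]
opening: 0.0001
gripper_force: 2.3
```

```bash
python3 look.py s12.png .602 -.17 .06 0,60,80,100
```

```text
23.2833 [ 0.604 -0.203  0.191] [179.995   0.09   90.034] [-1.034 -1.651  5.171]
bowl [ 0.589 -0.158  0.035] tilt 83.73611025465983 115.0 2411
```

>>> send_rows:
  xyz:
    - [-5, 0, -4]
    - [-12, 0, -7]
    - [-20, 0, -9]
    - [-28, 0, -10]
    - [-36, 0, -10]
    - [-44, 0, -9]
    - [-52, 0, -9]
    - [-60, 0, -8]
    - [-68, 0, -7]
    - [-76, 0, -5]
    - [-84, 0, -3]
    - [-92, 0, -1]
    - [-98, 0, -1]
    - [-104, 0, -1]
    - [-104, 0, -1]
  turn: [0, 0, 0, 0, 0, 0, 0, 0, 0, 0, 0, 0, 0, 0, 0]
  claw: [1, 1, 1, 1, 1, 1, 1, 1, 1, 1, 1, 1, 1, 1, 1]

```text
t: 24.63
tcp_pos: [0.6043, -0.307, 0.1918]
ee_rot: [-180.0, 0.1, 90.1]
contact_force: [0.1, -0.3, -0.7]
opening: -0.0002
gripper_force: 0.0
```

```bash
python3 look.py s13.png .602 -.25 .07 60,80,100,130,160,180
```

```text
24.6333 [ 0.604 -0.307  0.192] [-179.997    0.055   90.057] [ 0.078 -0.329 -0.679]
bowl [-11.648   5.85   -3.642] tilt 3766.728848998256 848.0 848
```

>>> send_rows:
  xyz:
    - [0, 0, -35]
    - [0, 0, -75]
    - [35, 0, -100]
    - [75, 0, -100]
    - [115, 0, -100]
    - [150, 0, -100]
    - [190, 0, -100]
    - [230, 0, -100]
    - [270, 0, -100]
    - [270, 0, -100]
  turn: [0, 0, 0, 0, 0, 0, 0, 0, 0, 0]
  claw: [1, 1, 1, 1, 1, 1, 1, 1, 1, 1]

```text
t: 25.57
tcp_pos: [0.6028, -0.0228, 0.2932]
ee_rot: [179.9, -0.4, 91.1]
contact_force: [0.2, 1.5, 0.6]
opening: 0.0002
gripper_force: 0.0
```

```bash
python3 look.py s14.png .602 -.27 .07 60,80,100,130,160,180; python3 - <<'E'
import cv2,numpy as np
from h import *
t=cap('top','t14.png')
a=cv2.imread('pics/s14.png')[220:445,150:450]; b=cv2.imread('pics/t14.png')[110:275,250:470]
cv2.imwrite('pics/c14.png',np.hstack([cv2.resize(a,(400,300)),cv2.resize(b,(400,300))]))
E
```

```text
25.5667 [ 0.603 -0.023  0.293] [179.909  -0.364  91.076] [0.182 1.467 0.577]
bowl [ 0.602 -0.317  0.079] tilt 181.59075689976038 69.0 3216
```

View pics/c14.png

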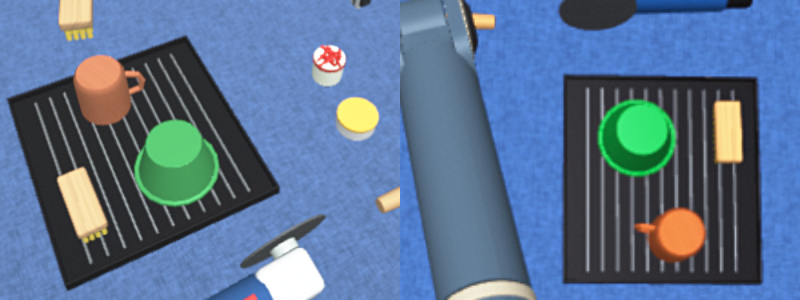

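The bowl lies mouth down on the tray floor, at (180,165) in the left crop and (637,137) in the right. It is clear of the mug and brush, and the tub and tin are undisturbed. The fit puts it at (0.602, -0.317), well inside the limits, so I'm handing in.

```bash
python3 -c "
from h import *
print(ctrl.close_job())"
```

```text
the job is handed in; nothing more can be done
None
```

The bowl was tipped over the tray's edge and now lies mouth down on the tray floor, the brush is moved aside inside the tray, the mug, tub and tin look unmoved in the last pictures, and the job is handed in (no verdict was returned).

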